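Knock a bearing bush out of its block

TASK

The brass bush is stuck flush in the grey bearing block. Lower the block, bush upward, over the pin of the knock-out stand so that the pin enters the access hole underneath, and press it gently down until it sits fully home on the stand's two rails with the bush pushed up; do not force it if the pin catches the underside. Leave the block sitting there, pull out the bush and stand it upright in the wooden parts tray, without disturbing the other things on the table.

Things in the scene. Friction and masses are not known exactly. Their poses are not given: they have to be found in the camera images.
- bearing_block: loose grey bearing block, 0.3 to 0.5 kg, 50 (x) x 90 (y) x 36 (z) mm; origin at the centre of its underside, z up. In the middle of the top a round pocket 32 mm wide, 20 mm deep; on the same axis a 13 mm access hole (sharp-edged below) goes through the 16 mm thick floor. Grip it across its 50 mm width.
- bush: brass bush, 30 mm diameter, 20 mm tall, closed flat underside, blind bore on top; origin at the centre of its underside, z up. At first it sits on the pocket's floor, flush with the block's top, gripped by two sprung pads in the pocket wall: 5 to 15 N push it up. It is loose once raised 11 mm.
- knockout_stand: fixed knock-out stand: wooden base 100 (x) x 146 (y) x 12 mm, origin at the centre of its underside. On it two steel rails, 140 mm long, lie along its y and form a seat 44 mm wide over their outsides. Between the rails a round flat-topped steel pin, 10 mm diameter, stands upright on a cross slide; its tip is 30 mm above the rail tops.
- seat (a point): middle of the stand's seat at rail-top height, 34 mm above the table; axes as the stand's. The pin is at x = 0 and somewhere in y = -18 to +18 mm of it: not measured, to be found by sight or feel; it is clamped and does not shift. With the block fully home its underside is at this height and the bush 14 mm proud of its top.
- parts_tray: fixed open wooden tray, 110 x 110 x 22 mm, walls and floor 5 mm thick; origin at the centre of its underside
- tea_glass: tea glass, 63 mm wide, 88 mm tall, a bystander; origin at the centre of its underside
- sanding_block: dark wooden sanding block, 52 x 105 x 29 mm, a bystander; origin at the centre of its underside
- baren: round printing pad with a handle, 110 mm wide, 35 mm tall, a bystander; origin at the centre of its underside

How it is judged:
By the outcome, as a careful person would: the job done as asked, in the order asked, and still so for the second after the job is handed in, with the robot touching nothing.
It also fails if it takes over 72 s, if anything falls off the work surface, if the arm or the gripper's body presses on something with over 40 N, if the wrist force passes 120 N, or if a joint passes its speed limit or range.

ROBOT

A 6-joint arm with a two-finger parallel gripper is mounted at the origin on the work surface; the furniture and walls round the work are solid. World frame = base frame: x ahead of the robot, y to its left, z up, the work surface at z = 0. Lengths are in m, angles in rad, forces in N, time in s.
With the tool pointing down it reaches from about 0.275 to 0.75 m from the base axis. Payload 10.2 kg.
Tool frame: the origin (TCP) lies at the very end of the fingers, on their centre line; the grasp point (between the pads) lies 19 mm behind it (arm.grip_depth is the distance from the TCP to the grasp point, in m); x points along the fingers, z is the direction in which the jaws open and shut, and the axes are right-handed (so a half turn about x gives the same grasp; the last joint's range is limited). The gripper opens to 85 mm and grips with 20 to 120 N. Pads are 22 mm wide; open, the fingers measure 114 mm over their backs; the gripper's body (76 mm by 85 mm) begins 54 mm behind the grasp point. The pads swing forward as they close: fully open they stand 13 mm farther back than shut.
Start: joints at [0.977, 0.313, 1.498, -0, 1.331, -0.223], TCP at [0.19, 0.489, 0.231] pointing down, gripper open.
Joint ranges: [-2.94, 2.94], [-0.97, 2.17], [0.19, 2.56], [-1.23, 4.37], [0.02, 3.11], [-2.88, 2.88]. Speed limits (rad/s): [2.39, 2.39, 3.01, 3.14, 3.14, 3.14].

INTERFACE

Orientations are given as a unit quaternion [w, x, y, z].
In Python, from rig import arm gives the robot as it stands.
- The arm moves only by the shell command python3 -m jog 'ROWS' [OPENING] [FORCE]. ROWS is JSON, a list that holds one entry, the list of rows, each a list of 4 numbers: the shift along the tool's x, y, z in mm, then the turn about the tool's x in rad. In form: [[[tx, ty, tz, turn], ...]]. A call has 1 to 12 rows; each row shifts and turns the commanded pose from where the row before left it, along the tool's axes as they then stand; what a row does not reach is not made up. A row lasts 1/12 s, in which the tool goes at most 41.7 mm and 7.16 degrees, less where a joint would pass 70% of its speed; a pose out of reach is approached as far as the arm can. A call with a gripper value outside its range is refused whole. OPENING is the closure, from 0 (fully open) to 1 (shut), set as the call begins (- or left out, the last holds). The fingers move at their own pace and stop on an object; FORCE is the grip in N (left out, the last holds). Time passes only in rows, so rows that do not move let the fingers close. It gives the time, the measured TCP pose, the force and the opening at its end, in the units of the state.
- arm.get_state(): the state, without advancing time (a new reading comes with each control period).
- arm.read_camera(name): name is "side" or "top"; returns a dict with "image" (384x512x3 uint8, red, green, blue), "range_z" (384x512 float32, m along the optical axis (not along the pixel's ray), 0 where there is no reading), "fx", "fy", "cx", "cy" (pixels), "k1" (the pictures are not rectified: a ray, as slopes to the right and down, at radius r is drawn at 1 + k1 r^2 times it, then the intrinsics apply), "xyz" and "rotation" of the camera in the world. Camera axes: x right, y up, looking along -z (the intrinsics and any distortion apply to the point x, -y, -z); pixel columns grow to the right and rows downward; lengths in m; the calibration is good to about 2 mm. A picture is of the moment at which its call begins.
- arm.close_job(): hands the job in, once; it reports no verdict.
Trained networks look in the newest picture that a camera, given by its name, has taken for a name from the list of things; names that differ only in an ending like _2 or _b are one class to them, and where a whole thing is asked for, a point or a joint stands for the part that bears it (a point fixed in the world has none). Each returns a list of dicts, best first, with "p" (0 to 1); they miss things now and then, are a little off and sometimes report something else, mostly with a low value. They report only what shows in the picture. A call takes as long as a camera call.
- arm.regions_of(target, camera): "mask" (384x512 bool, what is visible of it) and "uv" ([column, row] in pixels, amid what is visible of it).
- arm.tip_of(target, camera): "uv" ([column, row] in pixels: a listed point, or the origin of a listed thing).
The state is a dict: "t": time; "joint_positions": joint angles; "joint_velocities": joint speeds; "joint_torque": joint torques, N m; "eef_pos": TCP position; "orientation": TCP orientation; "wrist_force": force on the tool from outside, world axes, zero at the start; "wrist_torque": the same for the moment, N m; "finger_gap": finger opening in m.
Only numpy, scipy, OpenCV 4.12 (cv2) and the standard library are available. Lean on these libraries where they do the work, as an engineer would, in place of code of your own. Each camera call takes 0.05 s, during which the arm holds its last target.

## Working session

There is one attempt and no reset: what is moved stays moved. The work goes in short steps, Python scripts to look and compute and a shell command to move; the robot and the scene stay as the last step left them, time stands still between calls to the robot, and variables do not carry over. Pictures are saved under pics/ and viewed, and the job is handed in when it is done.

```bash
ls; mkdir -p pics
cat > h.py <<'E'
import numpy as np, cv2
from rig import arm
def snap(cam,name=None):
    d=arm.read_camera(cam)
    if name: cv2.imwrite(f'pics/{name}.png',cv2.cvtColor(d['image'],cv2.COLOR_RGB2BGR))
    return d
def rays(d,uv):
    uv=np.atleast_2d(np.asarray(uv,float))
    xd=(uv[:,0]-d['cx'])/d['fx']; yd=(uv[:,1]-d['cy'])/d['fy']
    x,y=xd.copy(),yd.copy()
    for _ in range(20):
        s=1+d['k1']*(x*x+y*y); x=xd/s;y=yd/s
    c=np.stack([x,-y,-np.ones_like(x)],1)
    return c
def R_(d):
    R=np.array(d['rotation'],float)
    if R.shape==(4,):
        from scipy.spatial.transform import Rotation as Ro
        R=Ro.from_quat([R[1],R[2],R[3],R[0]]).as_matrix()
    return R
def onplane(d,uv,z):
    w=rays(d,uv)@R_(d).T; o=np.array(d['xyz'])
    return o+w*((z-o[2])/w[:,2])[:,None]
def cloud(d,mask=None):
    rz=d['range_z']; m=rz>0
    if mask is not None: m&=mask
    v,u=np.nonzero(m)
    c=rays(d,np.stack([u,v],1))*rz[v,u][:,None]
    return c@R_(d).T+np.array(d['xyz']),np.stack([u,v],1)
def proj(d,p):
    p=np.atleast_2d(p)
    c=(p-np.array(d['xyz']))@R_(d)
    x=c[:,0]/-c[:,2]; y=-c[:,1]/-c[:,2]; s=1+d['k1']*(x*x+y*y)
    return np.stack([x*s*d['fx']+d['cx'],y*s*d['fy']+d['cy']],1)
E
python3 - <<'E'
from h import *
for c in('top','side'):
    d=snap(c,c+'0'); print(c,d['xyz'],d['rotation'],d['fx'],d['cx'],d['cy'],d['k1'],(d['range_z']>0).mean())
    for n in['bearing_block','bush','knockout_stand','seat','parts_tray','tea_glass','sanding_block','baren']:
        r=arm.regions_of(n,c); t=arm.tip_of(n,c)
        print(n,[(round(q['p'],2),np.round(q['uv']),q['mask'].sum()) for q in r[:2]],[(round(q['p'],2),np.round(q['uv'],1)) for q in t[:2]])
print(arm.get_state())
E
```

```text
pics
top [0.49662801 0.12572586 1.06329467] [-0.70015821 -0.02611708  0.03509722  0.71264617] 395.8164300743752 252.95033503129676 192.2460233615314 -0.09413301077495517 0.9957122802734375
bearing_block [(0.56, array([161., 211.]), np.int64(582))] [(0.7, array([156.2, 215.4]))]
bush [(0.62, array([151., 213.]), np.int64(113))] []
knockout_stand [(0.98, array([227., 240.]), np.int64(2055)), (0.21, array([345., 152.]), np.int64(1253))] [(0.7, array([223.9, 239.5])), (0.23, array([304.4, 207.3]))]
seat [(0.97, array([226., 240.]), np.int64(2087))] [(0.77, array([228.9, 243.8]))]
parts_tray [(0.95, array([306., 209.]), np.int64(1792))] [(0.89, array([300. , 208.2]))]
tea_glass [(0.95, array([192., 145.]), np.int64(621))] [(0.65, array([303.4, 210.2]))]
sanding_block [(0.91, array([270., 148.]), np.int64(780))] [(0.72, array([269.6, 151.7]))]
baren [(0.9, array([346., 153.]), np.int64(1241)), (0.58, array([223., 240.]), np.int64(2104))] [(0.84, array([346.1, 152.1]))]
side [0.44543483 0.92554034 0.52098306] [-0.07567234 -0.0474304   0.5112526   0.85477765] 406.75277053200546 247.221053435
[... 810 characters left out ...]

{'t': 1.7, 'joint_positions': array([ 9.76592307e-01,  3.12876464e-01,  1.49773982e+00,  2.30483970e-06,
        1.33104154e+00, -2.23406661e-01]), 'joint_velocities': array([ 0.00010666, -0.00161185,  0.00037229,  0.00063459, -0.00149636,
       -0.00041862]), 'joint_torque': array([ 5.46322531e-05, -4.12167442e+01, -2.59896880e+01, -1.76150620e-04,
        5.47034433e-04,  7.86052055e-06]), 'eef_pos': array([0.19024084, 0.48929778, 0.23129122]), 'orientation': array([ 0.58357901, -0.3992698 ,  0.58362244,  0.39925432]), 'wrist_force': array([-0.3546976 ,  0.17570737,  0.33407065]), 'wrist_torque': array([ 1.16989285e-02, -2.21411031e-02,  8.55739559e-05]), 'finger_gap': 0.085071350638068}
```

View pictures.

View pics/top0.png

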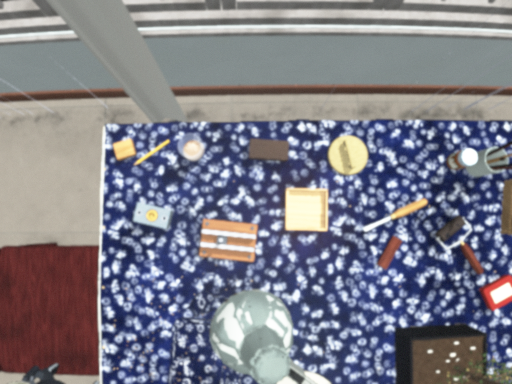

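View pics/side0.png

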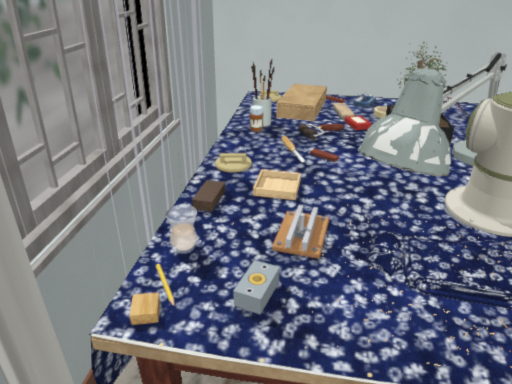

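Run:
```python
from h import *
D={c:snap(c) for c in('top','side')}
np.savez('d0.npz',**{c+'_rz':D[c]['range_z'] for c in D})
import pickle; pickle.dump(D,open('d0.pkl','wb'))
for c,(x0,y0,x1,y1) in {'top':(120,130,345,270),'side':(160,160,340,320)}.items():
    im=D[c]['image'][y0:y1,x0:x1]
    s=3.5
    cv2.imwrite(f'pics/{c}_z.png',cv2.cvtColor(cv2.resize(im,None,fx=s,fy=s,interpolation=cv2.INTER_CUBIC),cv2.COLOR_RGB2BGR))
for c in D:
    for n in['bearing_block','knockout_stand','parts_tray','tea_glass','sanding_block','baren']:
        r=arm.regions_of(n,c)
        if not r: print(n,'none');continue
        P,_=cloud(D[c],r[0]['mask'])
        print(c,n,np.round(r[0]['p'],2),'med',np.round(np.median(P,0),3),'z pct',np.round(np.percentile(P[:,2],[2,20,50,80,98]),3), 'x',np.round(np.percentile(P[:,0],[2,98]),3),'y',np.round(np.percentile(P[:,1],[2,98]),3))
```

```text
top bearing_block 0.67 med [0.529 0.368 0.035] z pct [0.    0.033 0.035 0.037 0.039] x [0.499 0.557] y [0.331 0.421]
top knockout_stand 0.82 med [0.462 0.18  0.013] z pct [0.008 0.011 0.013 0.031 0.037] x [0.412 0.513] y [0.113 0.246]
top parts_tray 0.62 med [ 0.541 -0.029  0.006] z pct [0.001 0.004 0.006 0.008 0.024] x [0.488 0.592] y [-0.079  0.025]
top tea_glass 0.76 med [0.706 0.269 0.055] z pct [0.026 0.044 0.055 0.079 0.089] x [0.674 0.734] y [0.241 0.297]
top sanding_block 0.59 med [0.698 0.069 0.029] z pct [0.004 0.027 0.029 0.031 0.033] x [0.673 0.728] y [0.019 0.12 ]
top baren 0.59 med [ 0.685 -0.144  0.013] z pct [0.005 0.011 0.013 0.016 0.036] x [0.637 0.735] y [-0.195 -0.097]
side bearing_block 0.97 med [0.526 0.403 0.036] z pct [0.002 0.016 0.036 0.037 0.038] x [0.496 0.56 ] y [0.338 0.428]
side knockout_stand 0.68 med [0.46  0.207 0.013] z pct [0.004 0.011 0.013 0.032 0.048] x [0.412 0.511] y [0.118 0.258]
side parts_tray 0.81 med [ 0.537 -0.03   0.007] z pct [0.002 0.004 0.007 0.018 0.022] x [0.484 0.59 ] y [-0.08   0.032]
side tea_glass 0.8 med [0.697 0.287 0.06 ] z pct [0.001 0.031 0.06  0.078 0.087] x [0.672 0.727] y [0.238 0.301]
side sanding_block 0.63 med [0.528 0.375 0.036] z pct [0.026 0.032 0.036 0.037 0.038] x [0.516 0.54 ] y [0.368 0.393]
side baren 0.97 med [ 0.681 -0.132  0.012] z pct [0.001 0.009 0.012 0.022 0.034] x [0.634 0.734] y [-0.167 -0.092]
```

```bash
ls pics
```

```text
side0.png
side_z.png
top0.png
top_z.png
```

View pics/top_z.png

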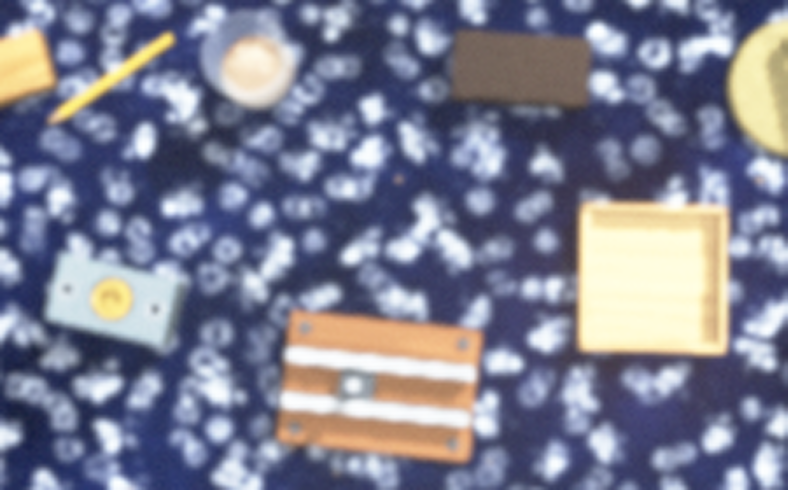

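View pics/side_z.png

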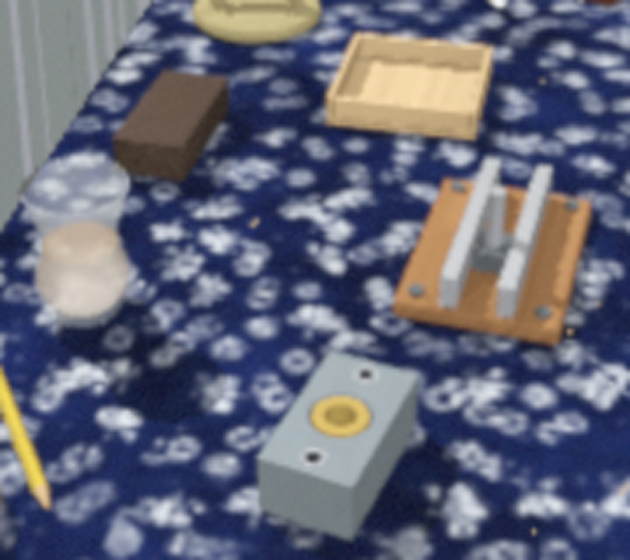

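Run:
```python
from h import *
import pickle; D=pickle.load(open('d0.pkl','rb'))
ims=[]
for c,(x0,y0,x1,y1) in {'top':(195,212,265,268),'side':(270,198,334,262)}.items():
    im=D[c]['image'][y0:y1,x0:x1]
    ims=cv2.resize(im,None,fx=9,fy=9,interpolation=cv2.INTER_CUBIC)
    cv2.imwrite(f'pics/{c}_st.png',cv2.cvtColor(ims,cv2.COLOR_RGB2BGR))
```

```text
(no output)
```

View pics/top_st.png

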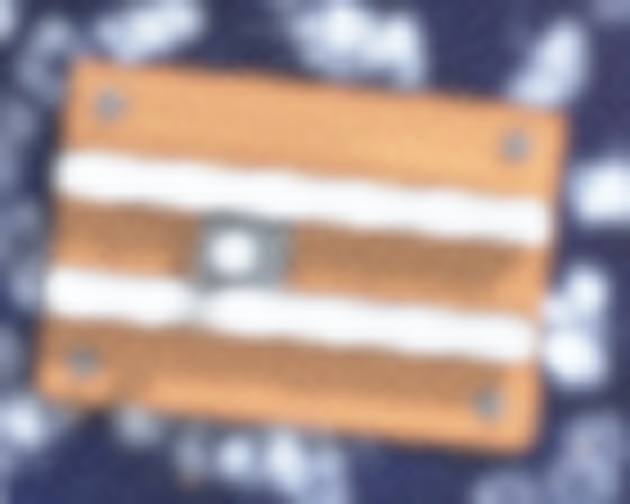

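View pics/side_st.png

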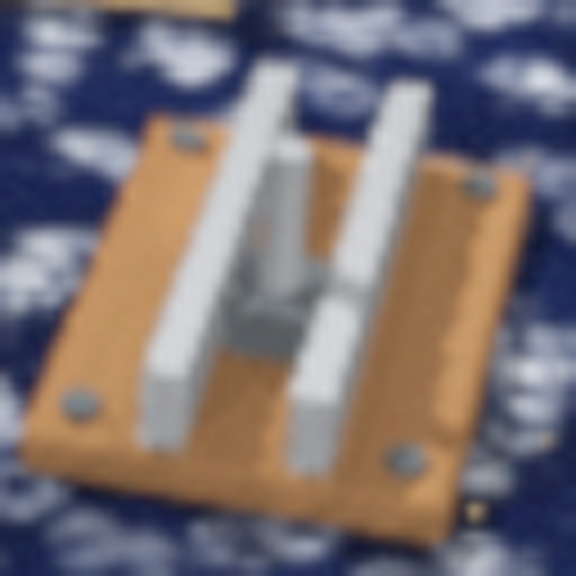

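```bash
cat > m.py <<'E'
from h import *
def tri(dA,uA,dB,uB):
    a=(rays(dA,uA)@R_(dA).T)[0];b=(rays(dB,uB)@R_(dB).T)[0]
    oa=np.array(dA['xyz']);ob=np.array(dB['xyz'])
    s=np.linalg.lstsq(np.stack([a,-b],1),ob-oa,rcond=None)[0]
    pa=oa+a*s[0];pb=ob+b*s[1]
    return (pa+pb)/2,np.linalg.norm(pa-pb)
def rect(d,m,z):
    cs,_=cv2.findContours(m.astype(np.uint8),cv2.RETR_EXTERNAL,cv2.CHAIN_APPROX_NONE)
    c=max(cs,key=cv2.contourArea)[:,0]
    P=onplane(d,c,z)[:,:2]
    r=cv2.minAreaRect((P*1000).astype(np.float32))
    # area centroid
    v,u=np.nonzero(m); Q=onplane(d,np.stack([u,v],1),z)[:,:2]*1000
    C=np.cov((Q-Q.mean(0)).T); w,V=np.linalg.eigh(C); ang=np.degrees(np.arctan2(V[1,1],V[0,1]))
    return r,Q.mean(0),ang
E
python3 - <<'E'
from m import *
import pickle; D=pickle.load(open('d0.pkl','rb'))
T,S=D['top'],D['side']
def hsv(d): return cv2.cvtColor(d['image'],cv2.COLOR_RGB2HSV).astype(int)
def box(m,b):
    o=np.zeros_like(m);x0,y0,x1,y1=b;o[y0:y1,x0:x1]=m[y0:y1,x0:x1];return o
def big(m):
    n,l,s,c=cv2.connectedComponentsWithStats(m.astype(np.uint8));k=1+np.argmax(s[1:,4]);return l==k
# bush
uv={}
for c,d,b in(('top',T,(140,203,165,225)),('side',S,(240,268,272,292))):
    h=hsv(d); m=big(box((h[...,0]>13)&(h[...,0]<32)&(h[...,1]>85),b))
    m=big(cv2.morphologyEx(m.astype(np.uint8),cv2.MORPH_CLOSE,np.ones((5,5)))>0)
    v,u=np.nonzero(m); uv[c]=[u.mean(),v.mean()]
    print(c,'bush',m.sum(),uv[c],'plane36',onplane(d,uv[c],.036)*1000)
p,e=tri(T,uv['top'],S,uv['side']);print('bush tri',p*1000,e*1000)
# pin
m=box(T['image'].min(2)>215,(216,235,226,245)); v,u=np.nonzero(m); tp=[u.mean(),v.mean()]; print('pin top',m.sum(),tp)
w=T['image'][236:244,216:226].min(2).astype(float)-140;w[w<0]=0
jj,ii=np.mgrid[236:244,216:226];print('w',(w*ii).sum()/w.sum(),(w*jj).sum()/w.sum())
for sp in([301.9,214.0],):
    p,e=tri(T,tp,S,sp);print('pin tri',p*1000,e*1000,onplane(T,tp,.064)*1000,onplane(S,sp,.064)*1000)
# stand base
h=hsv(T); m=box((h[...,0]<25)&(h[...,1]>70),(195,212,262,268)); 
m|=box(T['image'].min(2)>130,(202,225,256,255))
m=big(cv2.morphologyEx(m.astype(np.uint8),cv2.MORPH_CLOSE,np.ones((5,5)))>0)
m=cv2.morphologyEx(m.astype(np.uint8),cv2.MORPH_OPEN,np.ones((7,7)))>0
print('stand',rect(T,m,.012))
# rails by depth
# block top colour
h=hsv(T); im=T['image'].astype(int)
P,uvp=cloud(T); Z=np.zeros((384,512));Z[uvp[:,1],uvp[:,0]]=P[:,2]
m=big(box(Z>.022,(128,195,178,240)));print('block top',m.sum(),rect(T,m,.036))
P,uvp=cloud(S); Z=np.zeros((384,512));Z[uvp[:,1],uvp[:,0]]=P[:,2]
m=big(box(Z>.032,(225,250,290,320)));print('block side',m.sum(),rect(S,m,.036))
P,uvp=cloud(T); Z=np.zeros((384,512));Z[uvp[:,1],uvp[:,0]]=P[:,2]
m=big(box(Z>-.1,(280,180,332,235))&box((hsv(T)[...,0]<30)&(hsv(T)[...,1]>40)&(T['image'][...,0]>150),(280,180,332,235)));print('tray',m.sum(),rect(T,m,.02))
st=arm.get_state()
from scipy.spatial.transform import Rotation as Ro
q=st['orientation'];print(Ro.from_quat([q[1],q[2],q[3],q[0]]).as_matrix().round(3))
E
```

```text
top bush 83 [np.float64(151.5421686746988), np.float64(214.95180722891567)] plane36 [[530.94268281 376.72703192  36.        ]]
side bush 148 [np.float64(256.8445945945946), np.float64(278.6418918918919)] plane36 [[528.52442715 380.43584223  36.        ]]
bush tri [530.02641043 377.30045295  33.17850298] 2.030725274806345
pin top 16 [np.float64(221.3125), np.float64(239.875)]
w 220.93574468085106 239.86723404255318
pin tri [463.52653374 193.97072848  61.50269461] 2.034763442883654 [[464.62353258 193.84082163  64.        ]] [[462.41875502 197.85778205  64.        ]]
stand (((462.9667663574219, 179.13201904296875), (148.21536254882812, 101.6785888671875), 82.67557525634766), array([462.86518982, 178.83437252]), np.float64(80.24180692258636))
block top 673 (((529.5274047851562, 376.2357177734375), (94.10770416259766, 50.28539276123047), 76.21884155273438), array([529.61432857, 375.25920871]), np.float64(74.65045913404353))
block side 1041 (((527.8551025390625, 380.7587890625), (96.03260803222656, 52.05503845214844), 76.66254425048828), array([528.23010725, 382.89911293]), np.float64(76.90340885390685))
tray 916 (((540.3920288085938, -28.328411102294922), (115.00614929199219, 114.39955139160156), 86.98534393310547), array([542.3479714 , -36.19351732]), np.float64(-154.57185389731285))
[[-0.    -0.932  0.362]
 [ 0.     0.362  0.932]
 [-1.     0.     0.   ]]
```

```bash
python3 -m jog '[[[4,-30,1.6,0],[4,-30,1.6,0],[4,-30,1.6,0],[4,-30,1.6,0],[4,-30,1.6,0],[4,-30,1.6,0],[4,-30,1.6,0],[4,-30,1.6,0],[4,-30,1.6,0],[4,-30,1.6,0],[4,-30,1.6,0],[4,-26,2,0]]]' 0 60
python3 -m jog '[[[0,0,0,0.12],[0,0,0,0.12],[0,0,0,0.12],[0,0,0,0.12],[0,0,0,0.12],[0,0,0,0.12],[0,0,0,0.12],[0,0,0,0.12],[0,0,0,0.12],[0,0,0,0.12],[0,0,0,0.12],[0,0,0,0.116]]]'
cat > go.py <<'E'
# usage: go.py X Y Z(mm) YAW(deg) : needed tool shift (at present tool axes) and turn
import sys
from h import *
from scipy.spatial.transform import Rotation as Ro
st=arm.get_state();q=st['orientation'];R=Ro.from_quat([q[1],q[2],q[3],q[0]]).as_matrix()
p=st['eef_pos']*1000
print('t',st['t'],'p',p.round(1),'F',st['wrist_force'].round(1),'M',st['wrist_torque'].round(2),'gap',round(st['finger_gap']*1000,1),'yaw',np.degrees(np.arctan2(R[1,2],R[0,2])).round(2),'j',st['joint_positions'].round(2))
print('tilt x',R[:,0].round(4))
if len(sys.argv)>3:
    t=np.array([float(a) for a in sys.argv[1:4]])
    print('shift tool',(R.T@(t-p)).round(1), 'down',(p-t)[2].round(1))
if len(sys.argv)>4:
    dy=float(sys.argv[4])-np.degrees(np.arctan2(R[1,2],R[0,2])); print('turn',np.radians(-dy).round(4))
E
python3 go.py 529.7 378.6 60 -13.5
```

```text
t: 3.4
eef_pos: [0.5309, 0.3776, 0.1829]
orientation: [0.584, -0.399, 0.584, 0.399]
wrist_force: [0.1, -0.2, -0.8]
finger_gap: 0.0852
t: 4.4
eef_pos: [0.5292, 0.3786, 0.1832]
orientation: [0.702, 0.085, 0.702, -0.085]
wrist_force: [-0.4, 0.5, 0.2]
finger_gap: 0.0856
t 4.4 p [529.2 378.6 183.2] F [-0.4  0.5  0.2] M [ 0.   -0.04  0.01] gap 85.6 yaw -13.86 j [ 0.44  0.63  1.14 -0.    1.37  0.68]
tilt x [-2.e-04 -1.e-04 -1.e+00]
shift tool [123.2   0.2   0.5] down 123.2
turn -0.0063
```

```bash
python3 -m jog '[[[25,0,0,-0.006],[25,0,0,0],[25,0,0,0],[20,0,0,0],[5,0,0,0],[0,0,0,0]]]'
python3 - <<'E'
from h import *
import pickle
D={c:snap(c) for c in('top','side')};pickle.dump(D,open('d1.pkl','wb'))
a=D['top']['image'][150:250,100:230];b=D['side']['image'][180:330,180:330]
cv2.imwrite('pics/g1.png',cv2.cvtColor(np.hstack([cv2.resize(a,(400,308)),cv2.resize(b,(308,308))]),cv2.COLOR_RGB2BGR))
E
python3 go.py 529.7 378.6 8 -13.5
```

```text
t: 4.9
eef_pos: [0.5286, 0.3783, 0.082]
orientation: [0.702, 0.081, 0.703, -0.082]
wrist_force: [0.5, 0.7, 0.3]
finger_gap: 0.0854
t 5.0 p [529.8 378.9  84.7] F [ 0.5 -0.9 -0.2] M [-0.01 -0.02 -0.03] gap 85.6 yaw -13.18 j [ 0.44  0.72  1.25 -0.    1.17  0.67]
tilt x [ 1.8e-03  8.0e-04 -1.0e+00]
shift tool [76.7 -0.4 -0.1] down 76.7
turn 0.0057
```

View pics/g1.png

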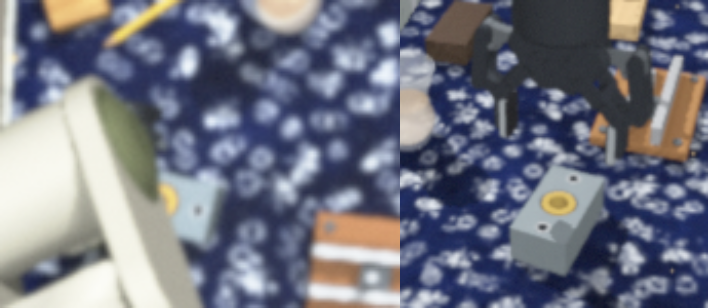

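```bash
python3 -m jog '[[[20,0,0,0],[20,0,0,0],[15,0,0,0],[10,0,0,0],[6,0,0,0],[3,0,0,0],[0,0,0,0],[0,0,0,0]]]'; python3 go.py 529.7 378.6 8 -13.5; python3 -m jog '[[[0,0,0,0],[0,0,0,0],[0,0,0,0],[0,0,0,0],[0,0,0,0],[0,0,0,0],[0,0,0,0],[0,0,0,0],[0,0,0,0],[0,0,0,0],[0,0,0,0],[0,0,0,0]]]' 1 70; python3 go.py
```

```text
t: 5.67
eef_pos: [0.5297, 0.3788, 0.0103]
orientation: [0.703, 0.081, 0.702, -0.081]
wrist_force: [-0.1, 0.0, 0.8]
finger_gap: 0.0852
t 5.6667 p [529.7 378.8  10.3] F [-0.1  0.   0.8] M [0.06 0.01 0.  ] gap 85.2 yaw -13.18 j [ 0.44  0.81  1.3  -0.    1.03  0.67]
tilt x [ 1.4e-03  7.0e-04 -1.0e+00]
shift tool [ 2.3 -0.2  0.1] down 2.3
turn 0.0056
t: 6.67
eef_pos: [0.5297, 0.3788, 0.0102]
orientation: [0.703, 0.081, 0.702, -0.081]
wrist_force: [1.4, -0.2, 6.6]
finger_gap: 0.0488
t 6.6667 p [529.7 378.8  10.2] F [ 1.4 -0.2  6.6] M [-0.07  0.09  0.02] gap 48.8 yaw -13.18 j [ 0.44  0.81  1.3  -0.    1.03  0.67]
tilt x [ 1.6e-03  7.0e-04 -1.0e+00]
```

```bash
python3 - <<'E'
from h import *
import pickle
D={c:snap(c) for c in('top','side')};pickle.dump(D,open('d2.pkl','wb'))
b=D['side']['image'][230:330,200:310]
a=pickle.load(open('d0.pkl','rb'))['side']['image'][230:330,200:310]
cv2.imwrite('pics/g2.png',cv2.cvtColor(np.hstack([cv2.resize(a,None,fx=3.6,fy=3.6),cv2.resize(b,None,fx=3.6,fy=3.6)]),cv2.COLOR_RGB2BGR))
E
python3 -m jog '[[[-6,0,0,0],[-12,0,0,0],[-16,0,0,0],[-16,0,0,0],[-16,0,0,0],[-12,0,0,0],[-8,0,0,0],[-4,0,0,0],[0,0,0,0],[0,0,0,0]]]'; python3 go.py
```

```text
t: 7.6
eef_pos: [0.5288, 0.3784, 0.0986]
orientation: [0.702, 0.081, 0.703, -0.081]
wrist_force: [-0.3, 0.3, -5.1]
finger_gap: 0.0491
t 7.6 p [528.8 378.4  98.6] F [-0.3  0.3 -5.1] M [-0. -0.  0.] gap 49.1 yaw -13.18 j [0.44 0.7  1.24 0.   1.2  0.67]
tilt x [-1.1e-03 -5.0e-04 -1.0e+00]
```

View pics/g2.png

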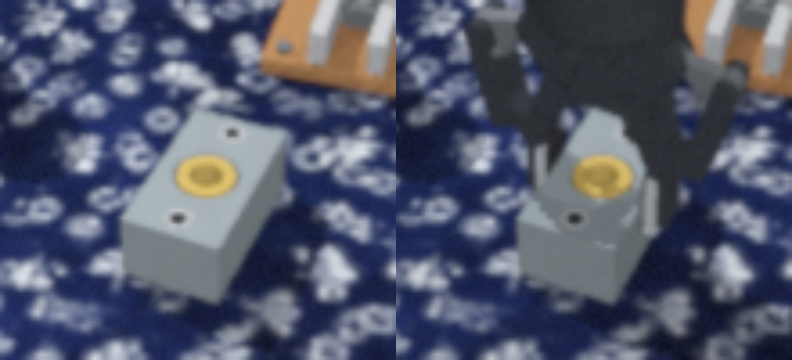

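```bash
python3 - <<'E'
from m import *
import pickle; D=pickle.load(open('d0.pkl','rb'))
T,S=D['top'],D['side']
im=T['image']
m=np.zeros((384,512),bool);m[212:268,195:265]=True
h=cv2.cvtColor(im,cv2.COLOR_RGB2HSV)
m&=(h[...,1]<50)&(h[...,2]>170)
n,l,s,c=cv2.connectedComponentsWithStats(m.astype(np.uint8))
for k in range(1,n):
    if s[k,4]>60:
        v,u=np.nonzero(l==k);Q=onplane(T,np.stack([u,v],1),.034)[:,:2]*1000
        w,V=np.linalg.eigh(np.cov(Q.T));print(s[k],Q.mean(0),np.degrees(np.arctan2(V[1,1],V[0,1])))
E
python3 go.py 463.5 196 98 -7.2
```

```text
[228 212  14   9  87] [524.23626949 160.05105689] 76.43461467801731
[198 229  64  26 714] [460.30328217 173.28671842] 80.38476870753892
t 7.6 p [528.8 378.4  98.6] F [-0.3  0.3 -5.1] M [-0. -0.  0.] gap 49.1 yaw -13.18 j [0.44 0.7  1.24 0.   1.2  0.67]
tilt x [-1.1e-03 -5.0e-04 -1.0e+00]
shift tool [   0.8 -192.5  -22. ] down 0.6
turn -0.1043
```

Run:
```python
from m import *
import pickle; D=pickle.load(open('d0.pkl','rb'))
T,S=D['top'],D['side']
f=lambda a,o:(np.array(a)+.5)/9-.5+np.array(o)
o=(195,212)
def ang(a,b): d=b-a;return np.degrees(np.arctan2(d[1],d[0]))%180,np.linalg.norm(d)*1000
for z,prs in((.012,[((78,62),(565,118)),((42,388),(530,450))]),(.034,[((62,173),(548,222)),((50,292),(535,342))])):
    for p in prs:
        P=onplane(T,[f(x,o) for x in p],z);print(P[:,:2].mean(0)*1000,ang(P[0],P[1]))
o=(270,198)
# side: rails top: left rail near(167,365) far(272,65); right near (312,390) far(408,85); base corners near-left(22,460) far-left(150,118), far-right(530,180), near-right(440,540)
for z,prs in((.012,[((30,445),(152,118)),((442,520),(530,180)),((30,445),(442,520)),((152,118),(530,180))]),(.034,[((167,362),(272,65)),((312,388),(408,85))])):
    for p in prs:
        P=onplane(S,[f(x,o) for x in p],z);print('s',P[:,:2].mean(0)*1000,ang(P[0],P[1]))
```

```text
[510.84345423 173.0781318 ] (np.float64(82.46544098411847), np.float64(144.42908368077877))
[414.79323373 184.87416843] (np.float64(81.82593026367155), np.float64(144.0872873636019))
[479.73980343 177.26943723] (np.float64(83.27867617591352), np.float64(140.6050191870115))
[445.589717   181.34678502] (np.float64(83.16349692081413), np.float64(140.0506785935974))
s [508.31345615 179.41283594] (np.float64(84.47932047420873), np.float64(146.43739966434197))
s [412.32979951 192.11209322] (np.float64(82.69088664371942), np.float64(145.32745277463633))
s [468.46585668 258.23864195] (np.float64(172.77241114173108), np.float64(94.53435818587874))
s [452.17739899 113.28628721] (np.float64(172.16820642956156), np.float64(99.1085497476436))
s [478.23047932 178.19584973] (np.float64(83.72453098063858), np.float64(135.22394696385922))
s [444.310118   182.41094172] (np.float64(82.92270838648994), np.float64(135.86822127004655))
```

```bash
python3 -m jog '[[[0,-10,-1,0],[0,-20,-2.3,0],[0,-28,-3.2,0],[0,-28,-3.2,0],[0,-28,-3.2,0],[0,-28,-3.2,0],[0,-24,-2.8,0],[0,-16,-1.8,-0.054],[0,-8,-1,-0.054],[0,-2,0,0],[0,0,0,0],[0,0,0,0]]]'; python3 go.py 463.5 196 78 -7
```

```text
t: 8.6
eef_pos: [0.465, 0.1968, 0.0991]
orientation: [0.706, 0.044, 0.706, -0.044]
wrist_force: [-0.3, -0.1, -4.0]
finger_gap: 0.0487
t 8.6 p [465.  196.8  99.1] F [-0.3 -0.1 -4. ] M [ 0.02 -0.01  0.  ] gap 48.7 yaw -7.07 j [0.17 0.42 1.72 0.   1.   0.29]
tilt x [-2.e-04  1.e-04 -1.e+00]
shift tool [21.1 -1.  -1.4] down 21.1
turn -0.0013
```

```bash
python3 -m jog '[[[5,-1,-1.4,0],[5,0,0,0],[2,0,0,0],[0,0,0,0]]]'; python3 go.py 463.5 196 78 -7
python3 - <<'E'
from h import *
import pickle
D={c:snap(c) for c in('top','side')};pickle.dump(D,open('d3.pkl','wb'))
S=D['side'];st=arm.get_state();z=st['eef_pos'][2]-.0102+.036
x0,y0=260,140
b=S['image'][y0:y0+110,x0:x0+110]
cv2.imwrite('pics/g3.png',cv2.cvtColor(cv2.resize(b,None,fx=5.4,fy=5.4,interpolation=cv2.INTER_CUBIC),cv2.COLOR_RGB2BGR))
h=cv2.cvtColor(S['image'],cv2.COLOR_RGB2HSV).astype(int)
m=(h[...,0]>13)&(h[...,0]<32)&(h[...,1]>85);o=np.zeros_like(m);o[150:215,280:330]=m[150:215,280:330]
n,l,s,c=cv2.connectedComponentsWithStats(o.astype(np.uint8));print(s[1:],c[1:])
k=1+np.argmax(s[1:,4]);print(z,onplane(S,c[k],z)*1000)
E
```

```text
t: 8.93
eef_pos: [0.4629, 0.1958, 0.0864]
orientation: [0.705, 0.043, 0.706, -0.043]
wrist_force: [-0.2, 0.9, -5.0]
finger_gap: 0.0486
t 8.9333 p [462.9 195.8  86.4] F [-0.2  0.9 -5. ] M [0.07 0.02 0.  ] gap 48.6 yaw -6.98 j [0.17 0.43 1.74 0.   0.97 0.29]
tilt x [-1.6e-03 -2.0e-04 -1.0e+00]
shift tool [8.4 0.3 0.6] down 8.4
turn 0.0003
[[284 174   5   2   9]
 [293 174   6   7  21]
 [292 182   2   4   4]
 [297 191  14   7  77]
 [280 192   5   7  30]] [[286.22222222 174.44444444]
 [295.66666667 177.        ]
 [292.5        183.5       ]
 [303.64935065 193.84415584]
 [282.13333333 194.73333333]]
0.11293170653902698 [[461.78950064 198.54682863 112.93170654]]
```

View pics/g3.png

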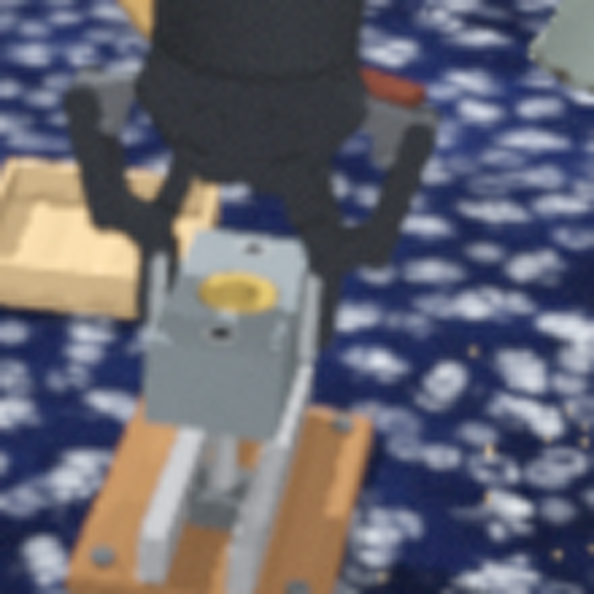

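```bash
python3 -m jog '[[[3,0.3,0.6,0],[3,0,0,0],[2,0,0,0],[1,0,0,0],[0,0,0,0],[0,0,0,0]]]'; python3 go.py 463.5 196 72 -7;  python3 -m jog '[[[1,0,0,0],[1,0,0,0],[1,0,0,0],[1,0,0,0],[1,0,0,0],[0,0,0,0]]]'; python3 go.py 463.5 196 72 -7
```

```text
t: 9.53
eef_pos: [0.464, 0.1958, 0.0783]
orientation: [0.706, 0.043, 0.706, -0.043]
wrist_force: [-0.3, -0.1, -4.4]
finger_gap: 0.0489
t 9.5333 p [464.  195.8  78.3] F [-0.3 -0.1 -4.4] M [ 0.02  0.02 -0.01] gap 48.9 yaw -6.99 j [0.17 0.45 1.75 0.   0.95 0.29]
tilt x [-0.  0. -1.]
shift tool [ 6.3  0.1 -0.5] down 6.3
turn 0.0001
t: 10.03
eef_pos: [0.4639, 0.1958, 0.0731]
orientation: [0.706, 0.043, 0.706, -0.043]
wrist_force: [-0.2, 1.2, -4.5]
finger_gap: 0.0488
t 10.0333 p [463.9 195.8  73.1] F [-0.2  1.2 -4.5] M [-0.03 -0.03  0.06] gap 48.8 yaw -6.99 j [ 0.17  0.46  1.75 -0.    0.94  0.29]
tilt x [-4.e-04 -1.e-04 -1.e+00]
shift tool [ 1.1  0.2 -0.4] down 1.1
turn 0.0002
```

```bash
python3 -m jog '[[[1,0,0,0],[1,0,0,0],[0,0,0,0],[0,0,0,0]]]'; python3 go.py;  python3 -m jog '[[[1,0,0,0],[1,0,0,0],[0,0,0,0],[0,0,0,0]]]'; python3 go.py
```

```text
t: 10.37
eef_pos: [0.464, 0.1958, 0.0712]
orientation: [0.706, 0.043, 0.706, -0.043]
wrist_force: [0.4, 0.9, -6.1]
finger_gap: 0.0486
t 10.3667 p [464.  195.8  71.2] F [ 0.4  0.9 -6.1] M [-0.01  0.01 -0.03] gap 48.6 yaw -6.99 j [ 0.17  0.46  1.75 -0.    0.93  0.29]
tilt x [-1.e-04 -0.e+00 -1.e+00]
t: 10.7
eef_pos: [0.464, 0.1958, 0.0692]
orientation: [0.706, 0.043, 0.706, -0.043]
wrist_force: [-0.4, -0.7, -4.2]
finger_gap: 0.0486
t 10.7 p [464.  195.8  69.2] F [-0.4 -0.7 -4.2] M [-0.01  0.04 -0.  ] gap 48.6 yaw -6.99 j [0.17 0.46 1.75 0.   0.93 0.29]
tilt x [-1.e-04  0.e+00 -1.e+00]
```

```bash
python3 -m jog '[[[1.5,0,0,0],[1.5,0,0,0],[1.5,0,0,0],[1.5,0,0,0],[0,0,0,0],[0,0,0,0]]]'; python3 go.py;  python3 -m jog '[[[1,0,0,0],[1,0,0,0],[1,0,0,0],[1,0,0,0],[1,0,0,0],[0,0,0,0]]]'; python3 go.py
```

```text
t: 11.2
eef_pos: [0.464, 0.1958, 0.0632]
orientation: [0.706, 0.043, 0.706, -0.043]
wrist_force: [-0.2, -0.2, -4.8]
finger_gap: 0.0489
t 11.2 p [464.  195.8  63.2] F [-0.2 -0.2 -4.8] M [-0.03 -0.04  0.02] gap 48.9 yaw -6.99 j [0.17 0.47 1.76 0.   0.91 0.29]
tilt x [-3.e-04 -0.e+00 -1.e+00]
t: 11.7
eef_pos: [0.464, 0.1958, 0.0582]
orientation: [0.706, 0.043, 0.706, -0.043]
wrist_force: [0.3, -0.8, -5.3]
finger_gap: 0.0489
t 11.7 p [464.  195.8  58.2] F [ 0.3 -0.8 -5.3] M [ 0.02 -0.04  0.03] gap 48.9 yaw -6.99 j [0.17 0.48 1.76 0.   0.9  0.29]
tilt x [-1.e-04  0.e+00 -1.e+00]
```

In the hole; now the pin should meet the bush.

```bash
for i in 1 2; do python3 -m jog '[[[1,0,0,0],[1,0,0,0],[0,0,0,0],[0,0,0,0]]]' >/dev/null; python3 go.py; done
```

```text
t 12.0333 p [464.4 195.9  56.7] F [0.2 0.1 2.4] M [-0.03  0.01 -0.01] gap 48.6 yaw -6.99 j [ 0.17  0.48  1.76 -0.    0.9   0.29]
tilt x [ 1.e-03  1.e-04 -1.e+00]
t 12.3667 p [464.3 195.8  54.3] F [ 1.6 -0.4  0.9] M [-0.1  -0.21  0.01] gap 48.8 yaw -6.99 j [ 0.17  0.49  1.76 -0.    0.89  0.29]
tilt x [ 7.e-04  1.e-04 -1.e+00]
```

```bash
for i in 1 2 ; do python3 -m jog '[[[1,0,0,0],[1,0,0,0],[1,0,0,0],[1,0,0,0],[0,0,0,0]]]' >/dev/null; python3 go.py; done;  python3 -m jog '[[[1,0,0,0],[1,0,0,0],[0,0,0,0]]]' >/dev/null; python3 go.py
```

```text
t 12.7833 p [463.8 195.8  49.9] F [ 1.6 -1.  -1.7] M [-0.05 -0.31  0.  ] gap 48.4 yaw -6.99 j [ 0.17  0.49  1.77 -0.    0.88  0.29]
tilt x [-4.e-04 -1.e-04 -1.e+00]
t 13.2 p [463.4 195.8  45.5] F [ 0.4 -0.7 -4.8] M [ 0.04 -0.02 -0.08] gap 49.0 yaw -6.99 j [0.17 0.5  1.77 0.   0.87 0.29]
tilt x [-1.8e-03 -2.0e-04 -1.0e+00]
t 13.45 p [463.8 195.8  44.2] F [-2.2  0.  -2.5] M [-0.05  0.21  0.03] gap 48.7 yaw -6.99 j [ 0.17  0.5   1.77 -0.    0.87  0.29]
tilt x [-5.e-04 -1.e-04 -1.e+00]
```

Nearly seated (force not yet risen). Press on gently until the rails carry.

```bash
for i in 1 2 ; do python3 -m jog '[[[0.7,0,0,0],[0.3,0,0,0],[0,0,0,0],[0,0,0,0]]]' >/dev/null; python3 go.py; done
python3 - <<'E'
from h import *
S=snap('side');x0,y0=260,140
b=S['image'][y0:y0+110,x0:x0+110]
cv2.imwrite('pics/g4.png',cv2.cvtColor(cv2.resize(b,None,fx=5.4,fy=5.4,interpolation=cv2.INTER_CUBIC),cv2.COLOR_RGB2BGR))
E
```

```text
t 13.7833 p [463.8 195.8  44.1] F [-6.7 -1.5 10.3] M [-0.27  0.87  0.02] gap 48.9 yaw -6.98 j [ 0.17  0.5   1.77 -0.    0.87  0.29]
tilt x [-3.e-04 -2.e-04 -1.e+00]
t 14.1167 p [463.8 195.8  44.1] F [-11.1  -3.3  21.8] M [-0.49  1.7  -0.06] gap 48.8 yaw -6.97 j [ 0.17  0.5   1.77 -0.    0.87  0.29]
tilt x [-1.e-04 -3.e-04 -1.e+00]
```

View pics/g4.png

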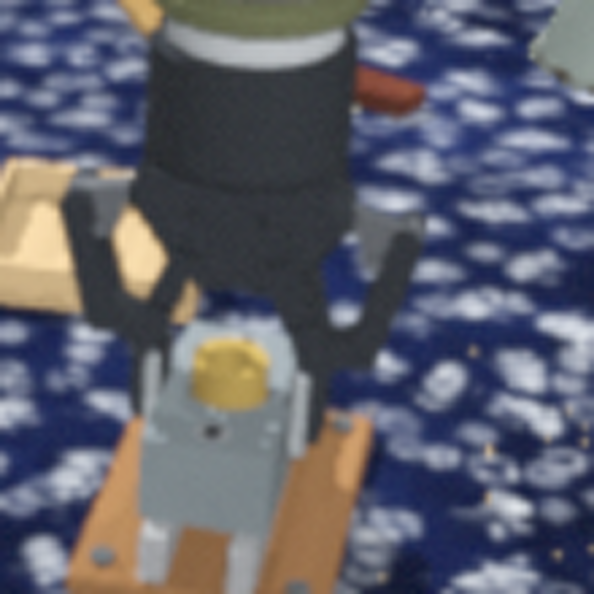

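```bash
python3 -m jog '[[[-1,0,0,0],[-0.8,0,0,0],[0,0,0,0],[0,0,0,0]]]' - 25; python3 go.py; python3 -m jog '[[[0,0,0,0],[0,0,0,0],[0,0,0,0],[0,0,0,0],[0,0,0,0],[0,0,0,0],[0,0,0,0],[0,0,0,0],[0,0,0,0]]]' 0; python3 go.py
```

```text
t: 14.5
eef_pos: [0.4641, 0.1958, 0.0442]
orientation: [0.706, 0.043, 0.706, -0.043]
wrist_force: [-3.0, -0.2, 1.5]
finger_gap: 0.0488
t 14.5 p [464.1 195.8  44.2] F [-3.  -0.2  1.5] M [-0.03  0.22 -0.03] gap 48.8 yaw -6.99 j [0.17 0.5  1.77 0.   0.87 0.29]
tilt x [ 1.e-04  0.e+00 -1.e+00]
t: 15.25
eef_pos: [0.464, 0.1958, 0.0441]
orientation: [0.706, 0.043, 0.706, -0.043]
wrist_force: [-0.1, -0.2, 1.1]
finger_gap: 0.0858
t 15.25 p [464.  195.8  44.1] F [-0.1 -0.2  1.1] M [0.02 0.04 0.  ] gap 85.8 yaw -6.99 j [ 0.17  0.5   1.77 -0.    0.87  0.29]
tilt x [ 0. -0. -1.]
```

```bash
python3 -m jog '[[[-10,0,0,0],[-16,0,0,0],[-16,0,0,0],[-12,0,0,0],[-6,0,0,0],[0,0,0,0],[0,0,0,0]]]' 0.45 40; python3 go.py 464 195.8 72
python3 - <<'E'
from h import *
S=snap('side');x0,y0=260,140
b=S['image'][y0:y0+110,x0:x0+110]
cv2.imwrite('pics/g5.png',cv2.cvtColor(cv2.resize(b,None,fx=5.4,fy=5.4,interpolation=cv2.INTER_CUBIC),cv2.COLOR_RGB2BGR))
for n in('bearing_block','bush'):
    r=arm.regions_of(n,'side')
    if r:
        P,_=cloud(S,r[0]['mask']);print(n,r[0]['p'],r[0]['uv'],np.percentile(P[:,2]*1000,[5,50,90,98]).round(1),np.median(P,0).round(3))
E
```

```text
t: 15.83
eef_pos: [0.4639, 0.1958, 0.1041]
orientation: [0.706, 0.043, 0.706, -0.043]
wrist_force: [-0.9, -0.6, 0.1]
finger_gap: 0.0468
t 15.8333 p [463.9 195.8 104.1] F [-0.9 -0.6  0.1] M [-0.01 -0.01  0.01] gap 46.8 yaw -6.99 j [ 0.17  0.41  1.72 -0.    1.01  0.29]
tilt x [ 1.e-04  0.e+00 -1.e+00]
shift tool [32.1  0.   0.1] down 32.1
bearing_block 0.58 [298.3, 220.4] [36.8 66.9 70.3 71. ] [0.462 0.235 0.067]
bush 0.63 [302.6, 212.5] [70.8 80.4 84.1 84.9] [0.462 0.208 0.08 ]
```

View pics/g5.png

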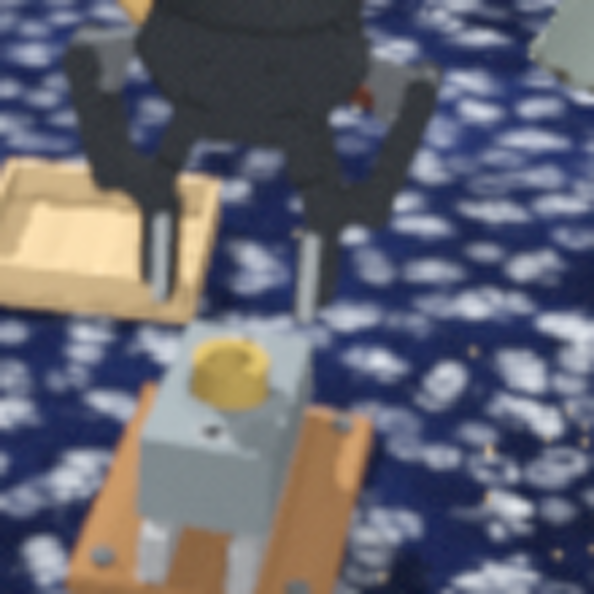

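Block sits at 70 mm top, bush at 84 mm top: fully home, 14 mm proud. Now grip the bush.

```bash
python3 -m jog '[[[6,0,0,0],[10,0,0,0],[8,0,0,0],[4,0,0,0],[2,0,0,0],[1.5,0,0,0],[0,0,0,0],[0,0,0,0]]]'; python3 go.py; python3 -m jog '[[[0,0,0,0],[0,0,0,0],[0,0,0,0],[0,0,0,0],[0,0,0,0],[0,0,0,0],[0,0,0,0],[0,0,0,0]]]' 1 35; python3 go.py
```

```text
t: 16.65
eef_pos: [0.4642, 0.1959, 0.0728]
orientation: [0.706, 0.043, 0.706, -0.043]
wrist_force: [-0.2, 0.0, 0.4]
finger_gap: 0.0466
t 16.65 p [464.2 195.9  72.8] F [-0.2  0.   0.4] M [-0.03  0.05 -0.07] gap 46.6 yaw -6.99 j [0.17 0.46 1.75 0.   0.94 0.29]
tilt x [ 4.e-04  1.e-04 -1.e+00]
t: 17.32
eef_pos: [0.4643, 0.1959, 0.073]
orientation: [0.706, 0.043, 0.705, -0.043]
wrist_force: [-1.6, -0.4, 6.7]
finger_gap: 0.0283
t 17.3167 p [464.3 195.9  73. ] F [-1.6 -0.4  6.7] M [-0.06  0.12  0.02] gap 28.3 yaw -6.99 j [0.17 0.46 1.75 0.   0.94 0.29]
tilt x [ 8.e-04  2.e-04 -1.e+00]
```

```bash
python3 -m jog '[[[-1,0,0,0],[-2,0,0,0],[-3,0,0,0],[-4,0,0,0],[-5,0,0,0],[-6,0,0,0],[-8,0,0,0],[-8,0,0,0],[-5,0,0,0],[-2,0,0,0],[0,0,0,0],[0,0,0,0]]]'; python3 go.py 541 -28 117
python3 - <<'E'
from h import *
S=snap('side');x0,y0=260,120
b=S['image'][y0:y0+110,x0:x0+110]
cv2.imwrite('pics/g6.png',cv2.cvtColor(cv2.resize(b,None,fx=5.4,fy=5.4,interpolation=cv2.INTER_CUBIC),cv2.COLOR_RGB2BGR))
for n in('bearing_block','bush'):
    r=arm.regions_of(n,'side')
    if r:
        P,_=cloud(S,r[0]['mask']);print(n,r[0]['p'],r[0]['uv'],np.percentile(P[:,2]*1000,[5,50,90,98]).round(1),np.median(P,0).round(3))
E
```

```text
t: 18.32
eef_pos: [0.4639, 0.1958, 0.1165]
orientation: [0.706, 0.043, 0.706, -0.043]
wrist_force: [-0.2, 0.1, 0.2]
finger_gap: 0.0279
t 18.3167 p [463.9 195.8 116.5] F [-0.2  0.1  0.2] M [ 0.02 -0.05 -0.01] gap 27.9 yaw -6.99 j [ 0.17  0.39  1.71 -0.    1.04  0.29]
tilt x [-3.e-04 -1.e-04 -1.e+00]
shift tool [  -0.5 -212.7  103.8] down -0.5
bearing_block 0.6 [299.5, 218.7] [36.5 66.8 70.3 71. ] [0.462 0.224 0.067]
bush 0.55 [302.4, 195.1] [110.2 121.2 126.9 127.9] [0.462 0.209 0.121]
```

View pics/g6.png

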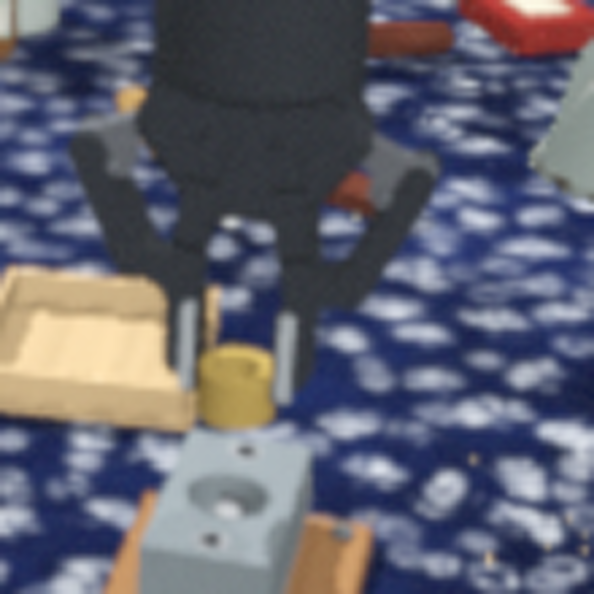

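```bash
python3 -m jog '[[[0,-8,4,0],[0,-16,8,0],[0,-24,11.6,0],[0,-26,12.6,0],[0,-28,13.6,0],[0,-28,13.6,0],[0,-28,13.6,0],[0,-24,11.6,0],[0,-16,8,0],[0,-10,5,0],[0,-4,2,0],[0,0,0,0]]]'; python3 -m jog '[[[0,0,0,0],[10,0,0,0],[16,0,0,0],[18,0,0,0],[14,0,0,0],[8,0,0,0],[4,0,0,0],[0,0,0,0]]]'; python3 go.py 541 -28 15
python3 - <<'E'
from h import *
d=snap('side');t=snap('top')
b=d['image'][130:220,230:340];a=t['image'][160:260,250:360]
cv2.imwrite('pics/g7.png',cv2.cvtColor(np.hstack([cv2.resize(b,(440,360)),cv2.resize(a,(360,360))]),cv2.COLOR_RGB2BGR))
E
```

```text
t: 19.47
eef_pos: [0.541, -0.0277, 0.1164]
orientation: [0.706, 0.043, 0.706, -0.043]
wrist_force: [-0.3, 0.6, -0.5]
finger_gap: 0.0282
t: 20.13
eef_pos: [0.5407, -0.0267, 0.0459]
orientation: [0.705, 0.043, 0.706, -0.043]
wrist_force: [0.8, 0.2, -0.3]
finger_gap: 0.0282
t 20.1333 p [540.7 -26.7  45.9] F [ 0.8  0.2 -0.3] M [ 0.02 -0.01 -0.  ] gap 28.2 yaw -6.95 j [-0.27  0.57  1.65 -0.    0.93 -0.14]
tilt x [-1.2e-03  3.0e-04 -1.0e+00]
shift tool [30.9 -1.3  0.5] down 30.9
```

View pics/g7.png

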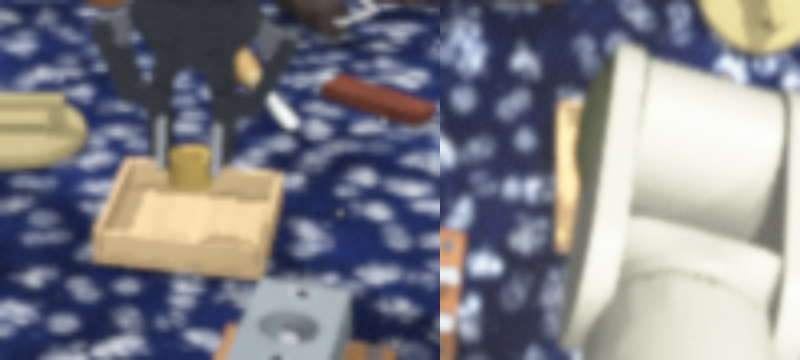

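```bash
python3 -m jog '[[[6,0,0,0],[8,0,0,0],[7,0,0,0],[5,0,0,0],[2,0,0,0],[1,0,0,0],[0,0,0,0],[0,0,0,0]]]'; python3 -m jog '[[[0.7,0,0,0],[0.7,0,0,0],[0.6,0,0,0],[0,0,0,0],[0,0,0,0]]]'
```

```text
t: 20.9
eef_pos: [0.5412, -0.0273, 0.0178]
orientation: [0.706, 0.043, 0.706, -0.043]
wrist_force: [0.0, 0.6, -0.2]
finger_gap: 0.0279
t: 21.32
eef_pos: [0.541, -0.0272, 0.0156]
orientation: [0.706, 0.043, 0.706, -0.043]
wrist_force: [0.1, 0.2, -0.3]
finger_gap: 0.0283
```

```bash
for i in 1 2 3 4; do python3 -m jog '[[[0.3,0,0,0],[0.3,0,0,0],[0,0,0,0],[0,0,0,0]]]' | egrep 'pos|force'; done
```

```text
eef_pos: [0.541, -0.0272, 0.015]
wrist_force: [0.0, 0.7, 0.6]
eef_pos: [0.541, -0.0272, 0.0144]
wrist_force: [-0.6, 0.1, 0.1]
eef_pos: [0.5411, -0.0272, 0.0141]
wrist_force: [-2.8, 0.4, 5.1]
eef_pos: [0.5411, -0.0272, 0.0141]
wrist_force: [-4.7, 0.4, 11.5]
```

```bash
python3 -m jog '[[[-0.4,0,0,0],[-0.3,0,0,0],[0,0,0,0]]]'; python3 -m jog '[[[0,0,0,0],[0,0,0,0],[0,0,0,0],[0,0,0,0],[0,0,0,0],[0,0,0,0],[0,0,0,0]]]' 0.42; python3 -m jog '[[[-4,0,0,0],[-8,0,0,0],[-12,0,0,0],[-16,0,0,0],[-16,0,0,0],[-16,0,0,0],[-16,0,0,0],[-16,0,0,0],[-12,0,0,0],[-6,0,0,0],[0,0,0,0],[0,0,0,0]]]'
python3 go.py
python3 -m jog '[[[0,-10,0,0],[0,-20,0,0],[0,-25,0,0],[0,-25,0,0],[0,-25,0,0],[0,-25,0,0],[0,-20,0,0],[0,-10,0,0],[0,0,0,0],[0,0,0,0]]]'
python3 - <<'E'
from h import *
d=snap('side','side9');t=snap('top','top9')
for n in('bush','bearing_block'):
  for c,q in(('side',d),('top',t)):
    r=arm.regions_of(n,c)
    if r:
        P,_=cloud(q,r[0]['mask']);print(n,c,r[0]['p'],r[0]['uv'],np.percentile(P[:,2]*1000,[5,50,90,98]).round(1),np.median(P,0).round(3))
b=d['image'][140:290,200:350];a=t['image'][120:270,140:365]
cv2.imwrite('pics/g9.png',cv2.cvtColor(np.hstack([cv2.resize(b,(320,320)),cv2.resize(a,(480,320))]),cv2.COLOR_RGB2BGR))
E
```

```text
t: 22.9
eef_pos: [0.5411, -0.0272, 0.0141]
orientation: [0.706, 0.043, 0.706, -0.043]
wrist_force: [-2.2, 0.1, 6.3]
finger_gap: 0.0283
t: 23.48
eef_pos: [0.541, -0.0272, 0.0139]
orientation: [0.706, 0.043, 0.706, -0.043]
wrist_force: [-0.1, 0.2, 0.1]
finger_gap: 0.0496
t: 24.48
eef_pos: [0.5409, -0.0272, 0.1358]
orientation: [0.706, 0.043, 0.706, -0.043]
wrist_force: [0.3, 0.8, -0.1]
finger_gap: 0.0495
t 24.4833 p [540.9 -27.2 135.8] F [ 0.3  0.8 -0.1] M [-0.02  0.02 -0.01] gap 49.5 yaw -6.99 j [-0.27  0.44  1.58 -0.    1.12 -0.14]
tilt x [ 1.e-04 -0.e+00 -1.e+00]
t: 25.32
eef_pos: [0.5213, -0.1858, 0.1354]
orientation: [0.705, 0.044, 0.706, -0.043]
wrist_force: [-0.4, 0.5, 0.1]
finger_gap: 0.0496
bush side 0.49 [277.4, 184.0] [ 3.7 15.1 24.7 25.8] [ 0.538 -0.017  0.015]
bush top 0.54 [304.7, 206.2] [13.7 23.4 26.8 28.3] [ 0.54  -0.026  0.023]
bearing_block side 0.79 [299.8, 217.0] [35.  66.3 70.4 71.3] [0.462 0.222 0.066]
bearing_block top 0.73 [219.8, 238.4] [49.  69.4 72.1 73.5] [0.464 0.198 0.069]
```

View pics/g9.png

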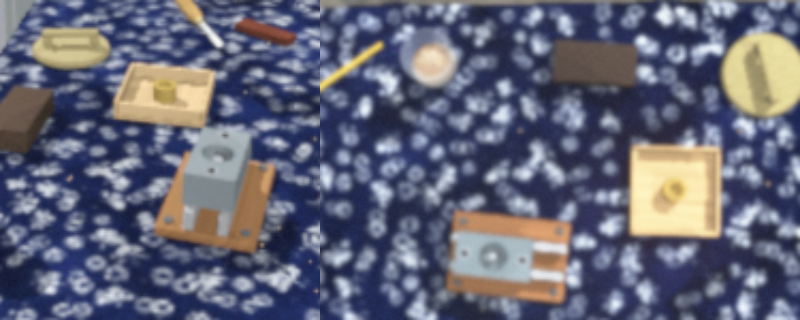

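```bash
python3 -c "
from rig import arm
print(arm.close_job())"
```

```text
the job is handed in; nothing more can be done
None
```

The bush is out of the block and standing upright in the middle of the parts tray. The block is still sitting home on the stand's rails. I handed the job in at about 25.5 s.

- **Pressing:** The pin entered the access hole on the first try, without catching. I pressed the block down until the rails carried it; the upward push read at the wrist reached about 22 N.
- **Block:** In the last pictures its top is about 70 mm above the table, so it is fully home.
- **Bush:** It stood 14 mm proud of the block before I pulled it. In the tray its top measures about 25 mm, which is right for standing upright on the 5 mm floor.
- **Other things:** In the last pictures the tea glass, sanding block and baren look as they did at the start, judged by eye only. The gripper was open and clear of everything.
- **Disagreements:** The two cameras differed by 2–4 mm in absolute position, but agreed to about 0.3 mm on the distance from bush to pin, which is what I used. No check failed.

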